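Clip the tag hook onto the microscope accessory case

TASK

Take the snap hook by its tag out of its wooden holder and press its gate gently down over the staple on the lid of the microscope accessory case until the gate has been pushed open and has snapped shut behind the staple's bar. Then tug the hook upward with about 8 N to prove that it holds, and let go so that it hangs from the staple with its gate shut. Never load the staple with more than 25 N, and leave the closed link in the other holder and the rest of the bench where they are.

Things in the scene. Friction and masses are not known exactly. Their poses are not given: they have to be found in the camera images.
- hook: Loose steel snap hook, 130 g, upright in a holder. Origin: middle of its underside, in the lane of its mouth; own x from hinge end to nose end, y across its 12 mm thickness, z up to the tag. Frame from x = -40 to +30 mm; 10 mm end columns, nose lip on the underside from x = 8 to 30 mm (9 mm high), top bar (spine) from z = 42 to 52 mm. Its gate closes the underside from x = -29 to +7 mm
- tag (a point): Grasp point: centre of the white rectangular plastic tag on top of the hook, 44 mm long (hook x), 10 mm thick (hook y), 40 mm high, 72 mm above the hook's underside; the tag's lower edge meets the spine 20 mm below. Axes are the hook's. Grasp from above, fingers closing along the hook's y
- mouth (a point): Centre of the hook's inner opening, 25 mm above its underside, at hook x = y = 0. An 8 mm bar goes in from below when its centre is between about hook x = -5 and +3 mm: nearer the hinge the gate jams, nearer the nose it strikes the lip. Bar centre 32 mm above the underside: past the gate's tip; 38 mm: it strikes the spine; only this 6 mm is free
- gate_bar: The sprung gate of the hook: a round steel bar, 7 mm thick and 36 mm long including its round tip. Origin on the gate's pivot, at hook x = -29, z = 4.5 mm; own x runs along the gate to its tip. Shut, it lies along the underside; its inner side is 8 mm above the underside
- gate (a joint): Gate angle, rad: 0 = shut (sprung shut; cannot open outward), grows as its tip swings up into the hook, at most 1.0. Spring 0.07 N m when shut plus 0.2 N m per rad. Pressed over a bar it takes about 3 N at first, up to 6 to 12 N; at about 0.75 rad the bar slips past the tip, the force drops to nearly nothing and the gate snaps shut under the bar
- case: Fixed grey plastic accessory case, 206 x 146 x 70 mm, with two latches and a small handle on its front (-x) side; origin at the centre of its underside, z up. It carries the staple
- lid (a point): Centre of the lid's top face, 70 mm above the table; axes as the case. Over it stands the staple, an upside-down U of 8 mm steel bar: top bar along the case's y, legs at y = -22 and +22 mm. It gives 0.2 mm per N up or down. Screwed in to an unknown depth: the bar's centre is 50 to 72 mm above this point, not measured: feel for it. The hook goes on with its x along the case's x, either way round
- link: Bystander: loose closed steel link in the other holder, like the hook but without a gate and with a round tag; must stay where it is (within 20 mm)
- petri: Bystander: glass dish, 90 mm wide, 16 mm high; must stay (within 20 mm)
- oil: Bystander: small amber bottle, 70 mm high; must stay (within 20 mm)
- stain: Bystander: glass jar, 75 mm high; must stay (within 20 mm)
- holder_a: Fixed wooden holder in which the hook stands, 86 (x) x 26 (y) x 22 mm high, origin under its centre; a cradle at each end, open between; slot 76 x 16 mm, its floor 5 mm above the table. A like holder 120 to 160 mm beside it holds the closed link; which is on the left varies

How it is judged:
By the outcome, as a careful person would: the job done as asked, in the order asked, and still so for the second after the job is handed in, with the robot touching nothing.
It also fails if it takes over 53 s, if anything falls off the work surface, if the arm or the gripper's body presses on something with over 40 N, if the wrist force passes 120 N, or if a joint passes its speed limit or range.

ROBOT

A 6-joint arm with a two-finger parallel gripper is mounted at the origin on the work surface. World frame = base frame: x ahead of the robot, y to its left, z up, the work surface at z = 0. Lengths are in mm, angles in rad, forces in N, time in s.
With the tool pointing down it reaches from about 350 to 875 mm from the base axis. Payload 4.2 kg.
Tool frame: the origin (TCP) lies midway between the tips of the shut fingers; the grasp point (between the pads) lies 19 mm behind it; x points along the fingers, y is the direction in which the jaws open and shut, and the axes are right-handed (so a half turn about x gives the same grasp; the last joint's range is limited). The gripper opens to 85 mm and grips with 20 to 120 N. Pads are 22 mm wide; open, the fingers measure 114 mm over their backs; the gripper's body (76 mm by 85 mm) begins 54 mm behind the grasp point. The pads swing forward as they close: fully open they stand 13 mm farther back than shut.
Start: joints at [-1.064, 0.385, 0.008, 0, -1.194, -0.259], TCP at [153.312, -605.883, 231.312] pointing down, gripper open.
Joint ranges: [-3.14, 3.14], [-1.21, 2.06], [-1.07, 1.41], [-3.16, 2.05], [-2.99, -0.16], [-3.1, 3.1]. Speed limits (rad/s): [2.79, 2.79, 3.14, 3.14, 3.14, 3.14].

INTERFACE

Orientations are given as a unit quaternion [x, y, z, w].
In Python, from bench import readout, imaging, arm gives the robot as it stands.
- The arm moves only by the tool arm_command, never from a script. Its argument "increments" is a list of rows, each a list of 3 entries, a list of its own where there are three numbers: the turn, a rotation vector about the world's x, y, z in degrees, then the shift along the world's x, y, z in mm, then the closure, from 0 (fully open) to 1 (shut). In form: [[[ax, ay, az], [tx, ty, tz], fingers], ...]. A call has exactly 5 rows; each row is the pose to reach, as a shift and turn from the pose measured when the call began; what a row does not reach only later rows make up. A row lasts 1/10 s, in which the tool goes at most 50 mm and 8.59 degrees, less where a joint would pass 70% of its speed; a pose out of reach is approached as far as the arm can. A call with a gripper value outside its range is refused whole. The fingers move at their own pace and stop on an object; the grip force is fixed at half the most. Time passes only in rows, so rows that repeat a pose let the fingers close, or fill a call up. It gives the time, the measured TCP pose, the force and the opening at its end, in the units of the state.
- readout.read_state(): the state, without advancing time (a new reading comes with each control period).
- imaging.get_image(name): name is "scene" or "top"; returns (picture, depth): 400x640x3 uint8, blue, green, red; 400x640 float32, mm along the optical axis (not along the pixel's ray), 0 where there is no reading.
- imaging.camera_info(name): a dict with "vfov" (degrees; the focal length in pixels is half the picture's height over the tangent of half this angle, whatever the lens; pixels are square), "cx", "cy" (the principal point, pixels), "eye" and "rotation" of the camera in the world. Camera axes: x right, y down, z forward; pixel columns grow to the right and rows downward; lengths in mm; the calibration is good to about 2 mm. A picture is of the moment at which its call begins. camera_info takes no time and is no camera call.
- arm.job_done(): hands the job in, once; it reports no verdict.
The state is a dict: "clock": time; "joints": joint angles; "joint_vel": joint speeds; "joint_efforts": joint torques, N m; "position": TCP position; "ee_rot": TCP orientation; "contact_force": force on the tool from outside, world axes, zero at the start; "wrist_torque": the same for the moment, N m; "gripper_width": finger opening in mm.
Only numpy, scipy, OpenCV 4.12 (cv2) and the standard library are available. Lean on these libraries where they do the work, as an engineer would, in place of code of your own. Each camera call takes 0.05 s, during which the arm holds its last target. There are 200 camera calls.

## Working session

There is one attempt and no reset: what is moved stays moved. The work goes in short steps, Python scripts to look and compute and a tool call to move; the robot and the scene stay as the last step left them, time stands still between calls to the robot, and variables do not carry over. Pictures are saved under pics/ and viewed, about 8 in all and at most 12, crops included, and the job is handed in when it is done.

Besides the shell and the picture viewer there is one more tool, called after "Call:" by a JSON object that holds its "fn" and its "kwargs". arm_command: Moves the arm, as the interface text tells. Its arguments: {"type":"object","properties":{"increments":{"type":"array","items":{"type":"array"}}},"required":["increments"]}

```bash
mkdir -p pics
cat > h.py <<'E'
import numpy as np,cv2
from bench import readout,imaging,arm
def look(n):
    im,d=imaging.get_image(n); c=imaging.camera_info(n)
    f=im.shape[0]/2/np.tan(np.radians(c['vfov'])/2)
    v,u=np.mgrid[:400,:640]
    P=np.stack([(u-c['cx'])/f*d,(v-c['cy'])/f*d,d],-1)@np.array(c['rotation']).T+np.array(c['eye'])
    P[d==0]=np.nan
    return im,d,P
E
python3 - <<'E'
from h import *
for n in('top','scene'):
    c=imaging.camera_info(n);print(n,c)
    im,d,P=look(n);cv2.imwrite(f'pics/{n}0.png',im);np.save(f'{n}0.npy',P)
print(readout.read_state())
E
```

```text
top {'vfov': 46.09903471891307, 'cx': 313.4734409244053, 'cy': 196.94848001738228, 'eye': array([ 527.66545982,  115.80852128, 1058.7026497 ]), 'rotation': array([-0.70471753,  0.70744464, -0.03961411,  0.03641432])}Traceback (most recent call last):
  File "<stdin>", line 4, in <module>
  File "h.py", line 7, in look
    P=np.stack([(u-c['cx'])/f*d,(v-c['cy'])/f*d,d],-1)@np.array(c['rotation']).T+np.array(c['eye'])
      ~~~~~~~~~~~~~~~~~~~~~~~~~~~~~~~~~~~~~~~~~~~~~~~~^~~~~~~~~~~~~~~~~~~~~~~~~~
ValueError: matmul: Input operand 1 has a mismatch in its core dimension 0, with gufunc signature (n?,k),(k,m?)->(n?,m?) (size 4 is different from 3)
```

```bash
sed -i "s/np.array(c\['rotation'\]).T/R.from_quat(c['rotation']).as_matrix().T/; 1a from scipy.spatial.transform import Rotation as R" h.py
python3 - <<'E'
from h import *
for n in('top','scene'):
    c=imaging.camera_info(n);print(n,c)
    im,d,P=look(n);cv2.imwrite(f'pics/{n}0.png',im);np.save(f'{n}0.npy',P)
    print([np.round(P[v,u]) for v,u in((30,30),(370,600),(30,600),(370,30))])
print(readout.read_state())
E
```

```text
top {'vfov': 46.09903471891307, 'cx': 313.4734409244053, 'cy': 196.94848001738228, 'eye': array([ 527.66545982,  115.80852128, 1058.7026497 ]), 'rotation': array([-0.70471753,  0.70744464, -0.03961411,  0.03641432])}
[array([1402., 1244., -753.]), array([ 260., -513.,    1.]), array([ 1396., -1051.,  -749.]), array([306., 634., 163.])]
scene {'vfov': 54.26438988281315, 'cx': 315.0765978702141, 'cy': 198.0487619838356, 'eye': array([1058.96713282, -484.14301779,  639.3313257 ]), 'rotation': array([ 0.8466878 ,  0.27568928, -0.13272819, -0.43531416])}
[array([-1383.,   405.,   139.]), array([1481.,  831., -749.]), array([1011., 2255.,  160.]), array([ 454., -463.,    1.])]
{'clock': 0.15, 'joints': array([-1.06441403e+00,  3.85368925e-01,  6.94714516e-03, -3.29805039e-04,
       -1.19398868e+00, -2.58628945e-01]), 'joint_vel': array([-2.14658257e-04, -2.03391485e-03,  1.51249424e-03,  1.65425183e-03,
       -9.54601558e-04, -6.59707732e-05]), 'joint_efforts': array([-2.57195343e-04, -3.92678583e+01,  1.88582700e+01,  4.18854877e+00,
       -3.41868494e-03, -6.05083045e-06]), 'position': array([ 153.18884721, -605.49064492,  230.4857042 ]), 'ee_rot': array([-0.08675759,  0.70180581,  0.08789738,  0.70158091]), 'contact_force': array([0.85792367, 0.31660431, 0.12071937]), 'wrist_torque': array([ 0.02575469, -0.05237947, -0.00946178]), 'gripper_width': 85.2445495916939}
```

View pics/top0.png

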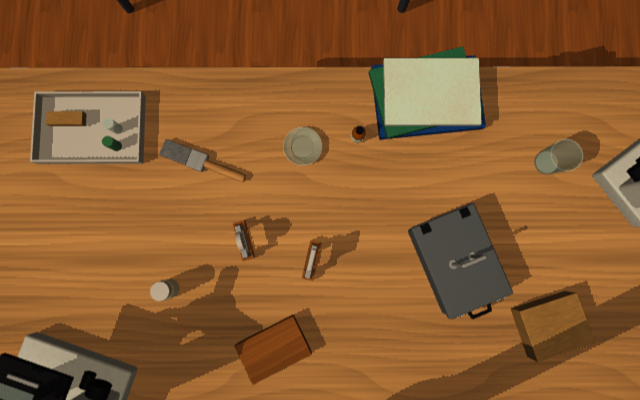

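View pics/scene0.png

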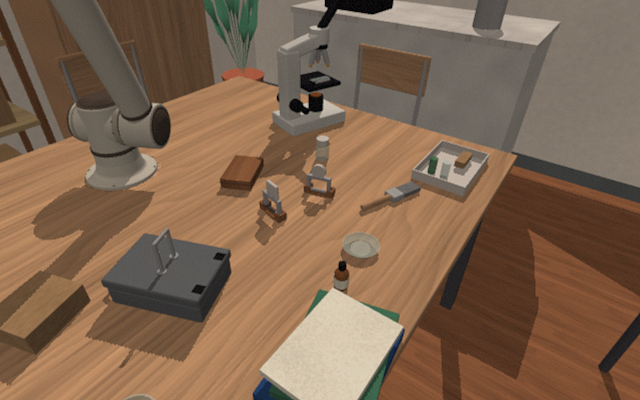

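Run:
```python
from h import *
T=np.load('top0.npy');S=np.load('scene0.npy')
def rect(p,name):
    p=p[:,:2].astype(np.float32);r=cv2.minAreaRect(p);b=cv2.boxPoints(r)
    print(name,len(p),'c',np.round(r[0],1),'size',np.round(r[1],1),'ang',round(r[2],1),'mean',p.mean(0).round(1),'mid',((p.max(0)+p.min(0))/2).round(1))
    return r
for nm,Q,win in(('top',T,None),('scene',S,None)):
    Q=Q.reshape(-1,3);Q=Q[~np.isnan(Q[:,0])]
    x,y,z=Q.T
    case=(x>230)&(x<620)&(y>-330)&(y<-60)
    rect(Q[case&(z>62)&(z<76)],nm+' lid'); q=Q[case&(z>62)&(z<76)];print('lid z',np.median(q[:,2]))
    q=Q[case&(z>90)&(z<170)];rect(q,nm+' staple');print('staple z max',np.sort(q[:,2])[-8:].round(1), 'bar')
    h=(x>320)&(x<560)&(y>60)&(y<330)
    for ylo,yhi in((60,180),(180,330)):
        m=h&(y>ylo)&(y<yhi)
        for zlo,zhi in((60,130),(32,60),(12,27)):
            k=Q[m&(z>zlo)&(z<zhi)]
            if len(k)>3:
                rect(k,f'{nm} y{ylo} z{zlo}-{zhi}'); print('   zmax',k[:,2].max().round(1))
```

```text
top lid 6683 c [ 501.1 -198.9] size [207.9 147.3] ang 21.4 mean [ 500.6 -197. ] mid [ 500.2 -198.3]
lid z 69.68622528476101
top staple 163 c [ 501.3 -197.9] size [ 8.5 52. ] ang 21.8 mean [ 501.5 -196.2] mid [ 501.8 -197.8]
staple z max [146.1 146.2 146.2 146.4 146.4 146.5 146.7 147.8] bar
top y60 z60-130 105 c [503.8 116.8] size [10.  44.1] ang 76.9 mean [504.4 116.6] mid [503.1 116.8]
   zmax 99.7
top y60 z32-60 290 c [427.2 144.7] size [ 55.4 219.1] ang 83.6 mean [386.1 148.4] mid [426.8 142.7]
   zmax 59.2
top y60 z12-27 147 c [438.  139.8] size [ 60.1 221. ] ang 81.6 mean [468.4 124.4] mid [435.5 137.2]
   zmax 26.8
top y180 z60-130 120 c [539.1 264.2] size [42.6 10. ] ang 14.7 mean [541.7 263.9] mid [539.  264.8]
   zmax 96.8
top y180 z32-60 324 c [438.  223.2] size [ 95.4 238.8] ang 87.2 mean [378.1 224.1] mid [440.  228.8]
   zmax 60.0
top y180 z12-27 112 c [438.9 227.2] size [ 96.  235.5] ang 87.5 mean [461.7 247. ] mid [440.9 231.1]
   zmax 26.8
scene lid 5396 c [ 502. -197.] size [207.4 150. ] ang 21.4 mean [ 512.5 -204.9] mid [ 502.2 -198.8]
lid z 69.24951247797264
scene 
[... 152 characters left out ...]
145.5] bar
scene y60 z60-130 170 c [506.2 116.4] size [10.9 47.2] ang 74.5 mean [509.4 113.5] mid [506.  116.9]
   zmax 97.9
scene y60 z32-60 166 c [429.6 143.8] size [ 49.9 224.2] ang 81.8 mean [470.4 124.2] mid [429.3 141.4]
   zmax 59.9
scene y60 z12-27 276 c [437.1 140.1] size [ 60.1 226.8] ang 82.0 mean [441.5 128. ] mid [434.2 137.2]
   zmax 26.8
scene y180 z60-130 132 c [542.9 265.6] size [33.9 16.9] ang 7.1 mean [544.6 263.5] mid [543.  265.4]
   zmax 93.2
scene y180 z32-60 138 c [440.1 227.3] size [ 92.  238.6] ang 89.2 mean [468.9 245.3] mid [440.7 228.9]
   zmax 59.7
scene y180 z12-27 107 c [440.1 228. ] size [ 97.1 235.5] ang 88.2 mean [446.6 245. ] mid [441.6 230.9]
   zmax 26.4
```

Run:
```python
import cv2,numpy as np
a=cv2.imread('pics/top0.png');b=cv2.imread('pics/scene0.png')
x=cv2.resize(a[215:315,215:345],(520,400),interpolation=3)[:, :400]
t=[cv2.resize(a[230:300,270:340],(400,300),interpolation=2),cv2.resize(a[195:325,400:530],(400,300),interpolation=2),cv2.resize(b[160:230,245:338],(400,300),interpolation=2),cv2.resize(b[220:315,100:227],(400,300),interpolation=2)]
cv2.imwrite('pics/c1.png',np.vstack([np.hstack(t[:2]),np.hstack(t[2:])]))
```

```text
(no output)
```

View pics/c1.png

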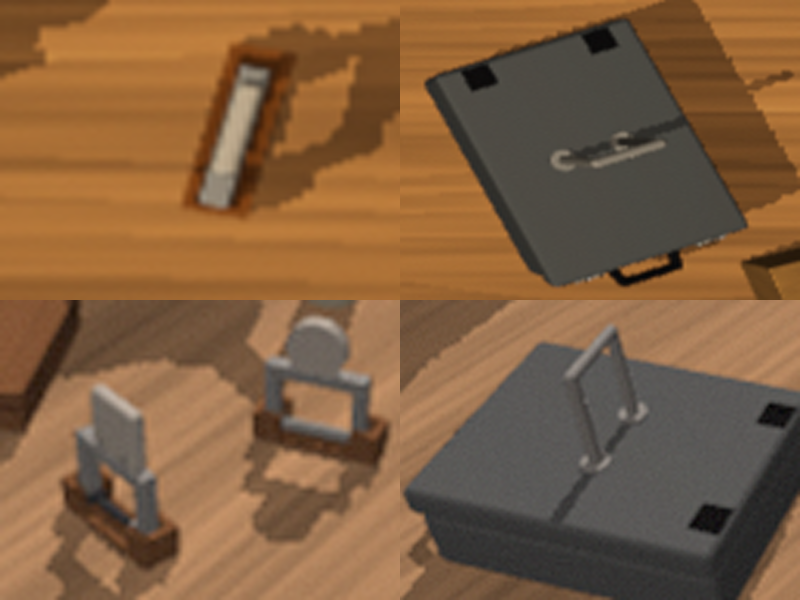

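Run:
```python
from h import *
T=np.load('top0.npy').reshape(-1,3);S=np.load('scene0.npy').reshape(-1,3)
def box(Q,c,r,z0,z1): return Q[(np.hypot(Q[:,0]-c[0],Q[:,1]-c[1])<r)&(Q[:,2]>z0)&(Q[:,2]<z1)]
for n,Q in(('top',T),('scene',S)):
  for nm,c,z0,z1 in(('tag',(504.5,116.6),85,110),('hook+holder',(504.5,116.6),12,110),('staple',(502,-198),125,170),('link',(540,264),12,130)):
    k=box(Q,c,60,z0,z1)
    if len(k)<5: continue
    w,v=np.linalg.eigh(np.cov(k[:,:2].T));a=np.degrees(np.arctan2(v[1,1],v[0,1]))
    print(n,nm,len(k),'ang',round(a%180,1),'mean',k.mean(0).round(1),'zpct',np.percentile(k[:,2],[10,50,90]).round(1))
s=readout.read_state();M=R.from_quat(s['ee_rot']).as_matrix();print(M.round(3),'yaw of tool y',np.degrees(np.arctan2(M[1,1],M[0,1])))
print('tag height cal', 'expected top 97')
```

```text
top tag 103 ang 166.2 mean [504.5 116.6  95.7] zpct [92.7 96.  98.5]
top hook+holder 297 ang 166.7 mean [501.4 117.   56.9] zpct [20.2 55.9 96.7]
top staple 120 ang 111.2 mean [ 501.4 -196.8  142.5] zpct [140.2 142.9 145.5]
top link 390 ang 15.3 mean [544.3 264.   51.7] zpct [18.2 55.1 90.7]
scene tag 79 ang 167.4 mean [508.8 114.6  92.8] zpct [86.8 94.2 96.5]
scene hook+holder 470 ang 167.9 mean [508.2 114.1  50.2] zpct [16.4 51.5 92.6]
scene staple 145 ang 110.8 mean [ 505.3 -200.5  139.2] zpct [129.5 141.7 144.3]
scene link 429 ang 16.2 mean [548.2 264.2  50. ] zpct [17.4 53.3 83.6]
[[-0.001 -0.245  0.969]
 [ 0.002  0.969  0.245]
 [-1.     0.002 -0.   ]] yaw of tool y 104.18824858747637
tag height cal expected top 97
```

Call:
{"fn": "arm_command", "kwargs": {"increments": [[[0, 0, -5.5], [20, 41, 0], 0], [[0, 0, -11], [40, 82, 0], 0], [[0, 0, -16.5], [60, 123, 0], 0], [[0, 0, -22], [80, 164, 0], 0], [[0, 0, -27.6], [100, 205, 0], 0]]}}

```text
clock: 0.65
position: [253.5, -398.8, 230.2]
ee_rot: [0.085, 0.702, -0.083, 0.702]
contact_force: [1.1, -0.0, 0.1]
gripper_width: 85.6
```

Call:
{"fn": "arm_command", "kwargs": {"increments": [[[0, 0, 0], [20, 41, 0], 0], [[0, 0, 0], [40, 82, 0], 0], [[0, 0, 0], [60, 123, 0], 0], [[0, 0, 0], [80, 164, 0], 0], [[0, 0, 0], [100, 205, 0], 0]]}}

```text
clock: 1.15
position: [353.7, -192.0, 230.3]
ee_rot: [0.085, 0.702, -0.083, 0.702]
contact_force: [0.2, -1.1, -0.5]
gripper_width: 85.7
```

Call:
{"fn": "arm_command", "kwargs": {"increments": [[[0, 0, 0], [20, 41, 0], 0], [[0, 0, 0], [40, 82, 0], 0], [[0, 0, 0], [60, 123, 0], 0], [[0, 0, 0], [80, 164, 0], 0], [[0, 0, 0], [100, 205, 0], 0]]}}

```text
clock: 1.65
position: [453.9, 15.0, 230.4]
ee_rot: [0.085, 0.702, -0.083, 0.702]
contact_force: [1.3, -0.6, 0.6]
gripper_width: 85.3
```

Call:
{"fn": "arm_command", "kwargs": {"increments": [[[0, 0, 0], [18, 36, -5], 0], [[0, 0, 0], [36, 72, -15], 0], [[0, 0, 0], [51, 102, -45], 0], [[0, 0, 0], [51, 102, -85], 0], [[0, 0, 0], [51, 102, -110], 0]]}}

```text
clock: 2.15
position: [503.6, 117.4, 117.4]
ee_rot: [0.084, 0.703, -0.084, 0.701]
contact_force: [0.4, 0.1, 0.4]
gripper_width: 85.3
```

Run:
```python
from h import *
im,d,P=look('scene');im2,_,_=look('top')
cv2.imwrite('pics/g1.png',np.hstack([cv2.resize(im[110:250,200:360],(400,350),interpolation=2),cv2.resize(im2[180:320,240:400],(400,350),interpolation=2)]))
s=readout.read_state();M=R.from_quat(s['ee_rot']).as_matrix();print(s['position'],np.degrees(np.arctan2(M[1,1],M[0,1])),M[:,0])
```

```text
[502.14935842 115.92373545 116.49657967] 76.3454213760636 [-0.00776432 -0.00202428 -0.99996781]
```

View pics/g1.png

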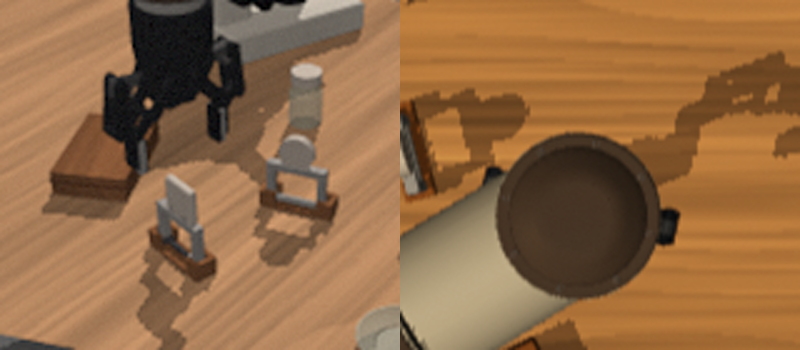

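Both views put the fingers straddling directly above the rectangular tag: jaw midpoint about (180,150) in the left crop, tag at (180,190) below it. Descending.

Call:
{"fn": "arm_command", "kwargs": {"increments": [[[0, 0, 0], [2, 0, -15], 0], [[0, 0, 0], [2, 0, -30], 0], [[0, 0, 0], [2, 0, -45], 0], [[0, 0, 0], [2, 0, -54], 0], [[0, 0, 0], [2, 0, -54], 0]]}}

```text
clock: 2.75
position: [504.2, 115.7, 62.6]
ee_rot: [0.083, 0.705, -0.085, 0.699]
contact_force: [0.2, -0.4, 0.9]
gripper_width: 85.4
```

Call:
{"fn": "arm_command", "kwargs": {"increments": [[[0, 0, 0], [0, 0, 0], 1], [[0, 0, 0], [0, 0, 0], 1], [[0, 0, 0], [0, 0, 0], 1], [[0, 0, 0], [0, 0, 0], 1], [[0, 0, 0], [0, 0, 0], 1]]}}

```text
clock: 3.25
position: [504.3, 115.8, 62.8]
ee_rot: [0.083, 0.705, -0.085, 0.699]
contact_force: [-0.3, 0.1, -0.3]
gripper_width: 12.0
```

Call:
{"fn": "arm_command", "kwargs": {"increments": [[[0, 0, 0], [0, 0, 0], 1], [[0, 0, 0], [0, 0, 0], 1], [[0, 0, 0], [0, 0, 0], 1], [[0, 0, 0], [0, 0, 0], 1], [[0, 0, 0], [0, 0, 0], 1]]}}

```text
clock: 3.75
position: [504.3, 115.9, 62.9]
ee_rot: [0.083, 0.705, -0.085, 0.699]
contact_force: [-0.7, 0.3, 1.8]
gripper_width: 9.5
```

Call:
{"fn": "arm_command", "kwargs": {"increments": [[[0, 0, 0], [0, 0, 5], 1], [[0, 0, 0], [0, 0, 15], 1], [[0, 0, 0], [0, 0, 30], 1], [[0, 0, 0], [0, 0, 60], 1], [[0, 0, 0], [0, 0, 100], 1]]}}

```text
clock: 4.25
position: [502.7, 115.1, 162.8]
ee_rot: [0.082, 0.706, -0.086, 0.698]
contact_force: [0.8, 0.2, -1.4]
gripper_width: 9.4
```

Call:
{"fn": "arm_command", "kwargs": {"increments": [[[0, 0, 0], [0, 0, 20], 1], [[0, 0, 0], [0, 0, 40], 1], [[0, 0, 0], [0, 0, 60], 1], [[0, 0, 0], [0, 0, 67], 1], [[0, 0, 0], [0, 0, 67], 1]]}}

```text
clock: 4.75
position: [502.8, 115.2, 230.9]
ee_rot: [0.083, 0.706, -0.086, 0.699]
contact_force: [0.3, 0.0, -2.1]
gripper_width: 9.3
```

Run:
```python
from h import *
im,d,P=look('scene')
cv2.imwrite('pics/g2.png',cv2.resize(im[80:240,190:350],(600,600),interpolation=2))
s=readout.read_state();M=R.from_quat(s['ee_rot']).as_matrix();print(s['position'],s['contact_force'],s['gripper_width'],np.degrees(np.arctan2(M[1,1],M[0,1])),M[:,0])
```

```text
[502.23992562 114.95152641 229.68814011] [-0.09185396  0.44275919 -2.31292356] 9.040040739445036 76.29913568214543 [-0.01274079 -0.0038253  -0.99991152]
```

View pics/g2.png

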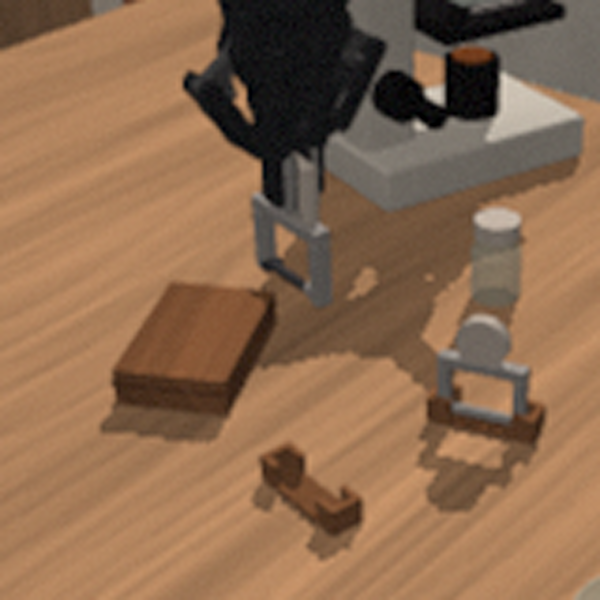

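Call:
{"fn": "arm_command", "kwargs": {"increments": [[[0, 0, 4], [0, -30, 0], 1], [[0, 0, 11], [0, -70, 0], 1], [[0, 0, 18], [0, -110, 0], 1], [[0, 0, 25], [0, -150, 0], 1], [[0, 0, 30], [0, -190, 0], 1]]}}

```text
clock: 5.3
position: [501.1, -76.5, 228.1]
ee_rot: [-0.105, 0.705, 0.099, 0.695]
contact_force: [1.5, 0.3, -2.2]
gripper_width: 9.4
```

```bash
cat > st.py <<'E'
from h import *
s=readout.read_state();M=R.from_quat(s['ee_rot']).as_matrix();print(s['clock'],s['position'],s['contact_force'],s['gripper_width'],np.degrees(np.arctan2(M[1,1],M[0,1])),M[:,0])
E
python3 st.py
```

```text
5.3 [501.0951447  -76.4812349  228.13259439] [ 1.51020081  0.29815054 -2.18122895] 9.377466157398636 106.5567297147485 [-0.01231196 -0.0098155  -0.99987603]
```

Call:
{"fn": "arm_command", "kwargs": {"increments": [[[0, 0, 1.5], [0.5, -40, 0], 1], [[0, 0, 3], [1, -80, 0], 1], [[0, 0, 4.5], [1.3, -110, 0], 1], [[0, 0, 4.8], [1.3, -121, 0], 1], [[0, 0, 4.8], [1.3, -121, 0], 1]]}}

```text
clock: 5.8
position: [501.5, -198.4, 226.5]
ee_rot: [-0.133, 0.701, 0.127, 0.689]
contact_force: [-0.5, 0.8, -1.8]
gripper_width: 9.4
```

```bash
python3 st.py
python3 - <<'E'
from h import *
im,d,P=look('scene');np.save('s1.npy',P)
cv2.imwrite('pics/g3.png',cv2.resize(im[130:290,90:250],(600,600),interpolation=2))
im2,_,Q=look('top')
cy=np.radians(21.3);cx=np.array([np.cos(cy),np.sin(cy)]);cyv=np.array([-cx[1],cx[0]])
for n,p in(('scene',P),('top',Q)):
    p=p.reshape(-1,3);k=np.hypot(p[:,0]-502,p[:,1]+198)<70
    p=p[k]
    X=(p[:,:2]-[502.4,-198.2])@np.c_[cx,cyv]
    for z0,z1 in((125,150),(164,176),(176,205),(205,228),(228,250)):
        m=(p[:,2]>z0)&(p[:,2]<z1)
        if m.sum()>3:print(n,z0,z1,m.sum(),'X pct',np.percentile(X[m,0],[1,10,50,90,99]).round(1),'Y',np.percentile(X[m,1],[1,50,99]).round(1),'zmin',p[m,2].min().round(1))
E
```

```text
5.8 [ 501.51234324 -198.40622265  226.54717669] [-0.51513832  0.84867117 -1.76316747] 9.443094334676136 111.19070987179052 [-0.0145775  -0.01009711 -0.99984276]
scene 125 150 141 X pct [-3.1 -1.2  2.2  3.9  4.9] Y [-25.2  -6.6  24.1] zmin 125.3
scene 164 176 114 X pct [-37.8 -29.7  -4.4  27.5  30. ] Y [-6.2 -1.9  6.5] zmin 168.2
scene 176 205 231 X pct [-39.4 -35.1 -12.4  29.5  30.5] Y [-6.3 -3.2  6.1] zmin 176.0
scene 205 228 294 X pct [-38.  -33.6   5.1  28.4  29.9] Y [-9.9 -4.2  5.4] zmin 205.0
scene 228 250 214 X pct [-20.6  -2.6  11.2  21.7  22.6] Y [-18.5  -7.7   3.6] zmin 228.0
```

View pics/g3.png

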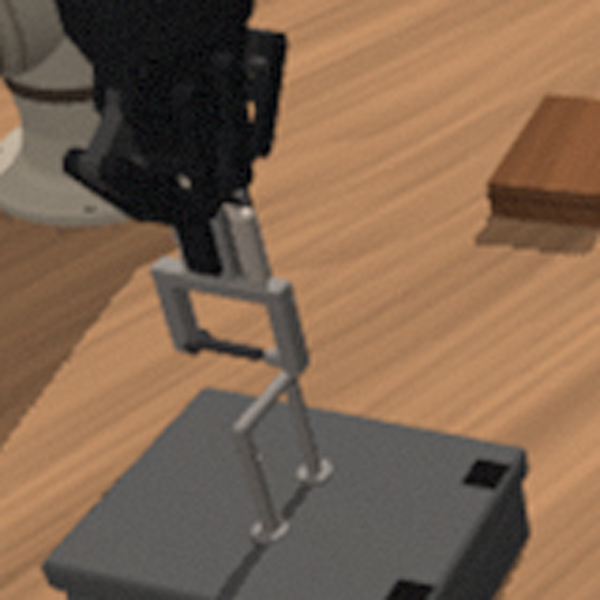

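Call:
{"fn": "arm_command", "kwargs": {"increments": [[[0, 0, 0], [1.5, 0.7, -3], 1], [[0, 0, 0], [1.5, 0.7, -8], 1], [[0, 0, 0], [1.5, 0.7, -13], 1], [[0, 0, 0], [1.5, 0.7, -17], 1], [[0, 0, 0], [1.5, 0.7, -19], 1]]}}

```text
clock: 6.4
position: [503.2, -195.8, 207.5]
ee_rot: [-0.134, 0.7, 0.128, 0.689]
contact_force: [0.1, -0.3, -1.8]
gripper_width: 9.2
```

```bash
python3 st.py
```

```text
6.4 [ 503.18057672 -195.8435619   207.52809124] [ 0.12344736 -0.3206412  -1.84342547] 9.187851625460333 111.35652291014661 [-0.01433587 -0.00994579 -0.99984777]
```

```bash
cat > meas.py <<'E'
from h import *
cy=np.radians(21.3);cx=np.array([np.cos(cy),np.sin(cy)]);cyv=np.array([-cx[1],cx[0]])
p=look('scene')[2].reshape(-1,3);s=readout.read_state();print(s['clock'],s['position'].round(1),s['contact_force'].round(1))
u=s['position'][2]-57.8
p=p[np.hypot(p[:,0]-502,p[:,1]+198)<70];X=(p[:,:2]-[502.4,-198.2])@np.c_[cx,cyv]
for n,m in(('staple',(p[:,2]>100)&(p[:,2]<u-3)),('frame',(p[:,2]>u+8)&(p[:,2]<u+54)&(abs(X[:,1])<9))):
    print(n,m.sum(),'X',np.percentile(X[m,0],[1,5,50,95,99]).round(1),'Y',np.percentile(X[m,1],[1,5,50,95,99]).round(1))
E
python3 meas.py
```

```text
6.45 [ 503.1 -195.9  207.4] [-0.2  0.  -1.3]
staple 198 X [-3.2 -2.2  2.   4.3  5.2] Y [-26.1 -25.2 -14.   21.7  23.6]
frame 443 X [-36.2 -34.2   0.8  31.9  32.8] Y [-5.1 -4.3 -2.2  5.8  7.5]
```

Call:
{"fn": "arm_command", "kwargs": {"increments": [[[0, 0, 0], [-0.7, -0.3, -1], 1], [[0, 0, 0], [-0.7, -0.3, -2], 1], [[0, 0, 0], [-0.7, -0.3, -3], 1], [[0, 0, 0], [-0.7, -0.3, -4], 1], [[0, 0, 0], [-0.7, -0.3, -5], 1]]}}

```text
clock: 6.95
position: [502.5, -196.3, 202.4]
ee_rot: [-0.133, 0.7, 0.128, 0.689]
contact_force: [0.5, -0.3, -1.9]
gripper_width: 8.9
```

Call:
{"fn": "arm_command", "kwargs": {"increments": [[[0, 0, 0], [0, 0, -1], 1], [[0, 0, 0], [0, 0, -2], 1], [[0, 0, 0], [0, 0, -3], 1], [[0, 0, 0], [0, 0, -3.5], 1], [[0, 0, 0], [0, 0, -4], 1]]}}

```text
clock: 7.45
position: [502.5, -196.4, 198.8]
ee_rot: [-0.134, 0.7, 0.128, 0.689]
contact_force: [-1.6, 0.7, 2.8]
gripper_width: 9.1
```

Call:
{"fn": "arm_command", "kwargs": {"increments": [[[0, 0, 0], [0, 0, -0.8], 1], [[0, 0, 0], [0, 0, -1.6], 1], [[0, 0, 0], [0, 0, -2.4], 1], [[0, 0, 0], [0, 0, -3.2], 1], [[0, 0, 0], [0, 0, -3.2], 1]]}}

```text
clock: 7.95
position: [502.5, -196.4, 195.5]
ee_rot: [-0.134, 0.7, 0.128, 0.689]
contact_force: [-1.0, 0.1, 2.4]
gripper_width: 9.4
```

Call:
{"fn": "arm_command", "kwargs": {"increments": [[[0, 0, 0], [0, 0, -1], 1], [[0, 0, 0], [0, 0, -2], 1], [[0, 0, 0], [0, 0, -3], 1], [[0, 0, 0], [0, 0, -4], 1], [[0, 0, 0], [0, 0, -4.5], 1]]}}

```text
clock: 8.45
position: [502.8, -196.4, 191.1]
ee_rot: [-0.134, 0.7, 0.128, 0.689]
contact_force: [-0.2, -0.1, 4.1]
gripper_width: 9.2
```

Call:
{"fn": "arm_command", "kwargs": {"increments": [[[0, 0, 0], [0, 0, -1], 1], [[0, 0, 0], [0, 0, -2], 1], [[0, 0, 0], [0, 0, -3], 1], [[0, 0, 0], [0, 0, -4], 1], [[0, 0, 0], [0, 0, -4], 1]]}}

```text
clock: 8.95
position: [503.4, -196.3, 187.4]
ee_rot: [-0.134, 0.7, 0.128, 0.69]
contact_force: [1.0, 2.1, 4.8]
gripper_width: 9.4
```

Call:
{"fn": "arm_command", "kwargs": {"increments": [[[0, 0, 0], [-0.6, -0.2, -1], 1], [[0, 0, 0], [-0.6, -0.2, -2], 1], [[0, 0, 0], [-0.6, -0.2, -3], 1], [[0, 0, 0], [-0.6, -0.2, -4], 1], [[0, 0, 0], [-0.6, -0.2, -4], 1]]}}

```text
clock: 9.45
position: [503.6, -197.0, 184.1]
ee_rot: [-0.135, 0.699, 0.128, 0.691]
contact_force: [0.3, -1.1, 5.5]
gripper_width: 9.4
```

Call:
{"fn": "arm_command", "kwargs": {"increments": [[[0, 0, 0], [0, 0, -1], 1], [[0, 0, 0], [0, 0, -2], 1], [[0, 0, 0], [0, 0, -3], 1], [[0, 0, 0], [0, 0, -4], 1], [[0, 0, 0], [0, 0, -4], 1]]}}

```text
clock: 9.95
position: [504.3, -197.5, 180.9]
ee_rot: [-0.135, 0.698, 0.127, 0.691]
contact_force: [-1.0, -0.4, 6.3]
gripper_width: 9.0
```

```bash
python3 st.py; python3 meas.py
python3 - <<'E'
from h import *
im,_,_=look('scene');cv2.imwrite('pics/g4.png',cv2.resize(im[150:280,100:230],(600,600),interpolation=2))
E
```

```text
9.95 [ 504.34595131 -197.48428077  180.91067403] [-0.96815188 -0.43411001  6.32397891] 8.991783520934275 111.43189433368796 [-0.00804428 -0.01299938 -0.99988315]
10.0 [ 504.3 -197.5  180.9] [-0.   1.1  7.3]
staple 42 X [-2.2 -1.4  2.1  4.   4.2] Y [-25.7 -25.1 -23.4  19.2  19.3]
frame 491 X [-36.2 -33.4   0.2  32.6  33.2] Y [-7.1 -6.3 -4.1  4.4  6.6]
```

View pics/g4.png

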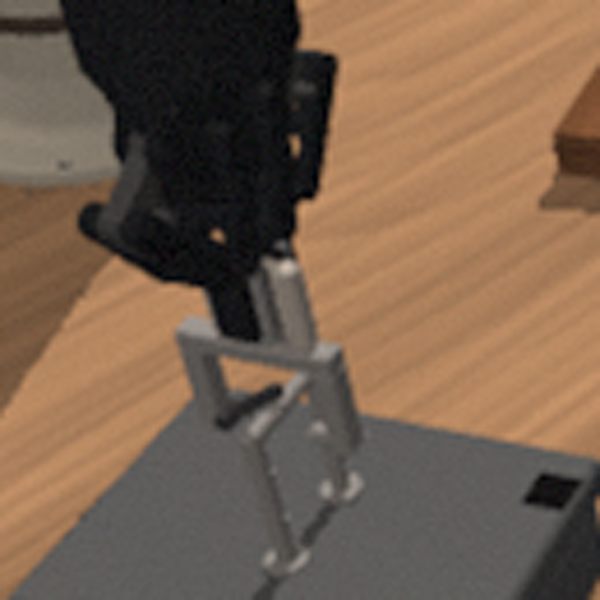

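The gate is swinging open above the bar, with its tip near (280,390), and the bar sits between the columns. I'll keep going and correct the slight +x drift.

Call:
{"fn": "arm_command", "kwargs": {"increments": [[[0, 0, 0], [-1, -0.2, -1], 1], [[0, 0, 0], [-1, -0.2, -2], 1], [[0, 0, 0], [-1, -0.2, -3], 1], [[0, 0, 0], [-1, -0.2, -4], 1], [[0, 0, 0], [-1, -0.2, -4.5], 1]]}}

```text
clock: 10.55
position: [503.8, -198.4, 177.3]
ee_rot: [-0.136, 0.698, 0.127, 0.691]
contact_force: [-0.5, -0.3, 6.3]
gripper_width: 9.5
```

Call:
{"fn": "arm_command", "kwargs": {"increments": [[[0, 0, 0], [-0.6, 0, -1], 1], [[0, 0, 0], [-0.6, 0, -2], 1], [[0, 0, 0], [-0.6, 0, -3], 1], [[0, 0, 0], [-0.6, 0, -4], 1], [[0, 0, 0], [-0.6, 0, -4], 1]]}}

```text
clock: 11.05
position: [502.6, -199.1, 173.6]
ee_rot: [-0.137, 0.699, 0.127, 0.691]
contact_force: [-2.3, -1.9, 5.2]
gripper_width: 9.4
```

Call:
{"fn": "arm_command", "kwargs": {"increments": [[[0, 0, 0], [0, 0.5, -1], 1], [[0, 0, 0], [0, 0.5, -2], 1], [[0, 0, 0], [0, 0.5, -3], 1], [[0, 0, 0], [0, 0.5, -4], 1], [[0, 0, 0], [0, 0.5, -4], 1]]}}

```text
clock: 11.55
position: [502.8, -198.3, 168.7]
ee_rot: [-0.136, 0.699, 0.127, 0.691]
contact_force: [0.4, 0.9, -1.9]
gripper_width: 9.4
```

```bash
python3 st.py; python3 meas.py
```

```text
11.55 [ 502.77246456 -198.33592991  168.65606354] [ 0.39116884  0.85561579 -1.86262391] 9.351070218566065 111.46467420103319 [-0.00843886 -0.01521957 -0.99984856]
11.6 [ 502.9 -198.4  168.9] [-0.9 -0.8 -1.8]
staple 19 X [-1.9 -1.5  0.8  3.6  4.3] Y [-26.6 -25.8 -22.6  19.4  19.9]
frame 435 X [-37.5 -35.4   2.7  31.   31.7] Y [-7.4 -6.6 -4.4  3.7  5.8]
```

Call:
{"fn": "arm_command", "kwargs": {"increments": [[[0, 0, 0], [0, 0, -0.5], 1], [[0, 0, 0], [0, 0, -1], 1], [[0, 0, 0], [0, 0, -1.5], 1], [[0, 0, 0], [0, 0, -2], 1], [[0, 0, 0], [0, 0, -2.5], 1]]}}

```text
clock: 12.1
position: [502.9, -198.3, 166.4]
ee_rot: [-0.137, 0.699, 0.127, 0.691]
contact_force: [-0.0, -0.9, -2.4]
gripper_width: 9.3
```

```bash
python3 st.py;  python3 - <<'E'
from h import *
im,_,_=look('scene');cv2.imwrite('pics/g5.png',cv2.resize(im[170:270,110:210],(600,600),interpolation=2))
E
```

```text
12.1 [ 502.91996453 -198.34790092  166.42413966] [-0.03139875 -0.90325569 -2.38113513] 9.2928602134168 111.47594625595836 [-0.00809392 -0.01541835 -0.99984837]
```

View pics/g5.png

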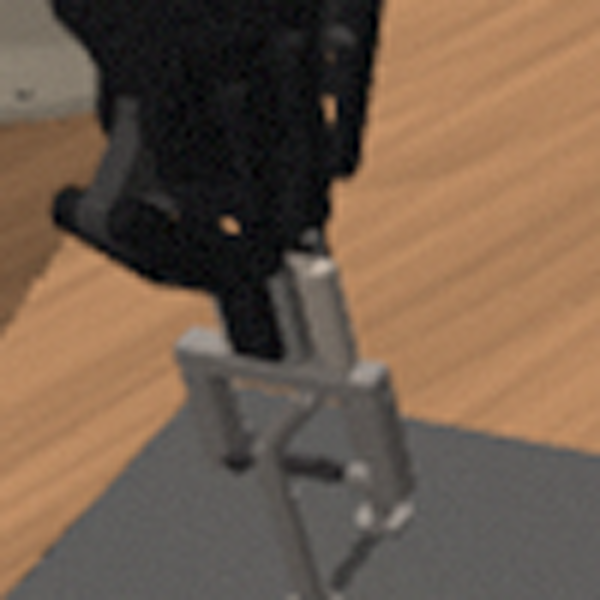

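The gate is shut again, running from (230,462) to (345,470) beneath the bar. Now the tug upward.

Call:
{"fn": "arm_command", "kwargs": {"increments": [[[0, 0, 0], [0, 0, 3], 1], [[0, 0, 0], [0, 0, 6], 1], [[0, 0, 0], [0, 0, 9], 1], [[0, 0, 0], [0, 0, 12], 1], [[0, 0, 0], [0, 0, 15], 1]]}}

```text
clock: 12.65
position: [502.9, -198.4, 181.7]
ee_rot: [-0.137, 0.698, 0.127, 0.691]
contact_force: [-0.3, -0.1, -1.7]
gripper_width: 9.3
```

Call:
{"fn": "arm_command", "kwargs": {"increments": [[[0, 0, 0], [0, 0, 0.7], 1], [[0, 0, 0], [0, 0, 1.4], 1], [[0, 0, 0], [0, 0, 2.1], 1], [[0, 0, 0], [0, 0, 2.8], 1], [[0, 0, 0], [0, 0, 2.8], 1]]}}

```text
clock: 13.15
position: [502.9, -198.4, 184.5]
ee_rot: [-0.137, 0.699, 0.127, 0.691]
contact_force: [-0.4, -0.7, -0.8]
gripper_width: 9.3
```

Call:
{"fn": "arm_command", "kwargs": {"increments": [[[0, 0, 0], [0, 0, 0.5], 1], [[0, 0, 0], [0, 0, 1], 1], [[0, 0, 0], [0, 0, 1.5], 1], [[0, 0, 0], [0, 0, 2], 1], [[0, 0, 0], [0, 0, 2], 1]]}}

```text
clock: 13.65
position: [503.0, -198.4, 186.7]
ee_rot: [-0.137, 0.698, 0.127, 0.691]
contact_force: [0.1, -0.9, -1.8]
gripper_width: 9.4
```

Call:
{"fn": "arm_command", "kwargs": {"increments": [[[0, 0, 0], [0, 0, 0.5], 1], [[0, 0, 0], [0, 0, 1], 1], [[0, 0, 0], [0, 0, 1.5], 1], [[0, 0, 0], [0, 0, 2], 1], [[0, 0, 0], [0, 0, 2], 1]]}}

```text
clock: 14.15
position: [502.8, -198.3, 188.1]
ee_rot: [-0.136, 0.699, 0.127, 0.691]
contact_force: [1.1, 0.0, -6.1]
gripper_width: 9.3
```

Call:
{"fn": "arm_command", "kwargs": {"increments": [[[0, 0, 0], [0, 0, 0.5], 1], [[0, 0, 0], [0, 0, 1], 1], [[0, 0, 0], [0, 0, 1.3], 1], [[0, 0, 0], [0, 0, 1.3], 1], [[0, 0, 0], [0, 0, 1.3], 1]]}}

```text
clock: 14.65
position: [502.6, -198.2, 188.9]
ee_rot: [-0.136, 0.699, 0.127, 0.691]
contact_force: [1.3, -1.4, -9.5]
gripper_width: 9.3
```

Call:
{"fn": "arm_command", "kwargs": {"increments": [[[0, 0, 0], [0, 0, 0.8], 1], [[0, 0, 0], [0, 0, 0.8], 1], [[0, 0, 0], [0, 0, 0.8], 1], [[0, 0, 0], [0, 0, 0.8], 1], [[0, 0, 0], [0, 0, 0.8], 1]]}}

```text
clock: 15.15
position: [502.6, -198.2, 189.5]
ee_rot: [-0.136, 0.699, 0.127, 0.691]
contact_force: [1.8, -1.2, -11.9]
gripper_width: 9.4
```

```bash
python3 st.py
```

```text
15.15 [ 502.55178341 -198.15905154  189.52299704] [  1.77354648  -1.15849657 -11.85336592] 9.420801555251897 111.4472499733372 [-0.00927262 -0.01461778 -0.99985016]
```

Tugged at about 8–10 N and it holds. Now I'll lower the hook until its spine rests on the bar.

Call:
{"fn": "arm_command", "kwargs": {"increments": [[[0, 0, 0], [0, 0, -4], 1], [[0, 0, 0], [0, 0, -9], 1], [[0, 0, 0], [0, 0, -14], 1], [[0, 0, 0], [0, 0, -19], 1], [[0, 0, 0], [0, 0, -24], 1]]}}

```text
clock: 15.65
position: [502.6, -198.2, 165.5]
ee_rot: [-0.136, 0.699, 0.127, 0.691]
contact_force: [-0.6, -0.6, -1.7]
gripper_width: 9.2
```

Call:
{"fn": "arm_command", "kwargs": {"increments": [[[0, 0, 0], [0, 0, -0.6], 1], [[0, 0, 0], [0, 0, -1.2], 1], [[0, 0, 0], [0, 0, -1.8], 1], [[0, 0, 0], [0, 0, -2.4], 1], [[0, 0, 0], [0, 0, -2.4], 1]]}}

```text
clock: 16.15
position: [502.7, -198.2, 163.2]
ee_rot: [-0.136, 0.699, 0.127, 0.691]
contact_force: [0.6, 0.3, -2.8]
gripper_width: 9.4
```

Call:
{"fn": "arm_command", "kwargs": {"increments": [[[0, 0, 0], [0, 0, -0.4], 1], [[0, 0, 0], [0, 0, -0.8], 1], [[0, 0, 0], [0, 0, -1.2], 1], [[0, 0, 0], [0, 0, -1.6], 1], [[0, 0, 0], [0, 0, -1.6], 1]]}}

```text
clock: 16.65
position: [502.6, -198.2, 161.5]
ee_rot: [-0.136, 0.699, 0.127, 0.691]
contact_force: [-0.2, -0.1, -1.1]
gripper_width: 9.5
```

Call:
{"fn": "arm_command", "kwargs": {"increments": [[[0, 0, 0], [0, 0, 0], 0.8], [[0, 0, 0], [0, 0, 0], 0.7], [[0, 0, 0], [0, 0, 0], 0.5], [[0, 0, 0], [0, 0, 0], 0.3], [[0, 0, 0], [0, 0, 0], 0.2]]}}

```text
clock: 17.15
position: [502.7, -198.2, 161.6]
ee_rot: [-0.136, 0.699, 0.127, 0.691]
contact_force: [0.1, 0.4, 0.8]
gripper_width: 67.5
```

```bash
python3 st.py;  python3 - <<'E'
from h import *
im,_,_=look('scene');cv2.imwrite('pics/g6.png',cv2.resize(im[150:280,90:220],(600,600),interpolation=2))
E
```

```text
17.15 [ 502.68816976 -198.21278203  161.63059138] [0.13984017 0.40153826 0.75165567] 67.51354307938493 111.46287487089455 [-0.00866506 -0.01495524 -0.99985062]
```

View pics/g6.png

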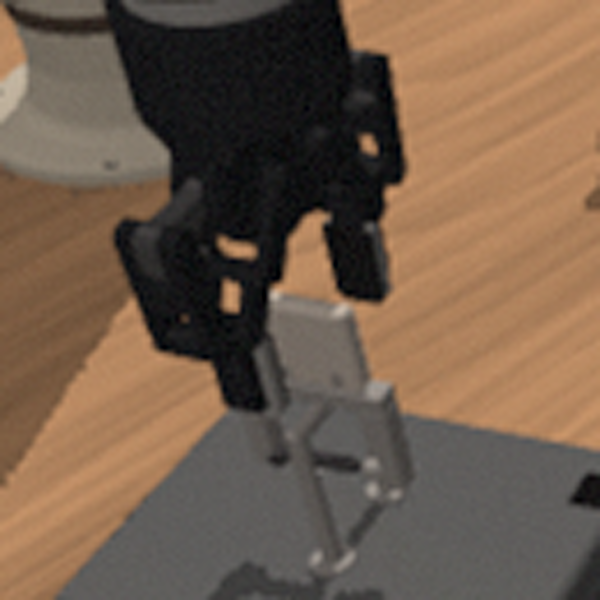

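The hook hangs on the bar and the fingers are clear of the tag. Retreating straight up.

Call:
{"fn": "arm_command", "kwargs": {"increments": [[[0, 0, 0], [0, 0, 3], 0], [[0, 0, 0], [0, 0, 15], 0], [[0, 0, 0], [0, 0, 35], 0], [[0, 0, 0], [0, 0, 65], 0], [[0, 0, 0], [0, 0, 100], 0]]}}

```text
clock: 17.7
position: [502.2, -198.2, 262.9]
ee_rot: [-0.136, 0.699, 0.127, 0.69]
contact_force: [1.9, -1.4, 0.1]
gripper_width: 85.6
```

Call:
{"fn": "arm_command", "kwargs": {"increments": [[[0, 0, 0], [-20, 0, 20], 0], [[0, 0, 0], [-60, 0, 40], 0], [[0, 0, 0], [-100, 0, 40], 0], [[0, 0, 0], [-100, 0, 40], 0], [[0, 0, 0], [-100, 0, 40], 0]]}}

```text
clock: 18.2
position: [401.9, -198.3, 304.4]
ee_rot: [-0.136, 0.698, 0.127, 0.691]
contact_force: [1.2, -0.1, 0.4]
gripper_width: 85.2
```

Call:
{"fn": "arm_command", "kwargs": {"increments": [[[0, 0, 0], [0, 0, 0], 0], [[0, 0, 0], [0, 0, 0], 0], [[0, 0, 0], [0, 0, 0], 0], [[0, 0, 0], [0, 0, 0], 0], [[0, 0, 0], [0, 0, 0], 0]]}}

```text
clock: 18.7
position: [402.1, -198.3, 304.1]
ee_rot: [-0.136, 0.698, 0.127, 0.691]
contact_force: [0.5, 0.1, -0.1]
gripper_width: 85.4
```

```bash
python3 st.py;  python3 - <<'E'
from h import *
im,_,P=look('scene')
cv2.imwrite('pics/g7.png',np.hstack([cv2.resize(im[150:290,90:230],(500,500),interpolation=2),cv2.resize(im[150:290,245:329],(300,500),interpolation=2)]))
p=P.reshape(-1,3);k=p[(np.hypot(p[:,0]-540,p[:,1]-264)<60)&(p[:,2]>12)&(p[:,2]<130)];print('link',k.mean(0).round(1))
E
```

```text
18.7 [ 402.13426946 -198.3127219   304.06953611] [ 0.52139743  0.09255885 -0.08280984] 85.43724729651522 111.45681044030262 [-0.00768765 -0.01532643 -0.99985299]
link [548.3 263.9  49.8]
```

View pics/g7.png

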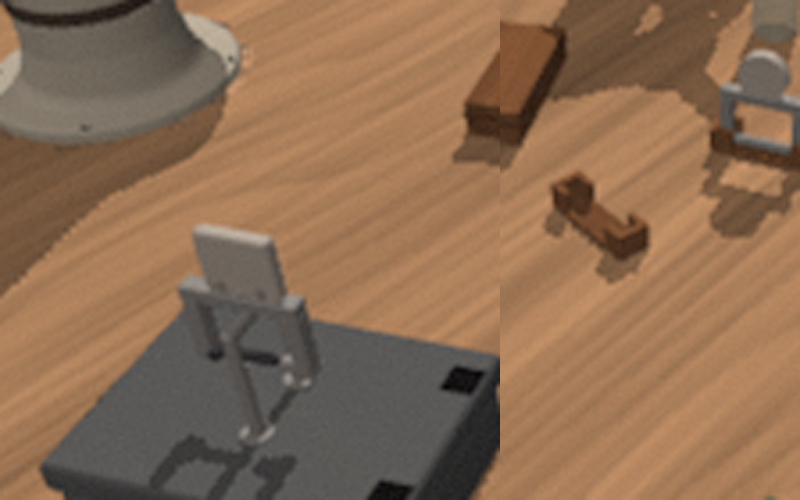

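The hook hangs upright on the bar with its gate shut, from (210,352) to (280,358). The link is unmoved and the robot is clear. Handing in.

```bash
python3 -c "
from bench import arm;print(arm.job_done())"
```

```text
the job is handed in; nothing more can be done
None
```

The snap hook now hangs from the staple with its gate shut. I handed the job in at about 19 s of the 53 s allowed.

- **Pressing on:** I took the hook by its tag and lowered it onto the staple in small steps. Contact force peaked at about 9 N net, then fell to nothing as the gate snapped shut. The picture showed the gate closed under the bar.
- **Tug:** The target was 8 N. The last reading was about 10 N net, or 11.9 N raw, so I pulled slightly harder than asked but well under 25 N. The hook held.
- **Letting go:** I lowered the spine onto the bar, opened the fingers and backed away.

**Last checks:** The final picture shows the hook upright on the bar with its gate shut, and the robot reads no contact force. The link measured within 1 mm of where it started. I never went near the petri dish, oil bottle or stain jar, and I did not re-measure them.

**Disagreements:**
- The two cameras disagreed by about 2 mm in x, so I aligned the hook to the staple by relative position.
- The tool drifted 1–2 mm sideways while pressing, which I corrected along the way.
- Forces were read only at the end of each half-second step, so brief peaks in between were not seen.

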